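# Clip the work light onto the inspection board

### The arm

A 6-joint arm with a two-finger parallel gripper is mounted at the origin on the work surface. World frame = base frame: x ahead of the robot, y to its left, z up, the work surface at z = 0. Lengths are in m, angles in rad, forces in N, time in s.
With the tool pointing down it reaches from about 0.35 to 0.85 m from the base axis. Payload 8.1 kg.
Tool frame: the origin (TCP) lies on the centre line of the jaws, within the pads' length; the fingertips stand 25 mm ahead of it and the grasp point (between the pads) lies 6 mm ahead of it (tcp_to_tips is the z of the fingertips in the tool frame, in m); z points along the fingers, y is the line along which they close (so a half turn about z gives the same grasp; the last joint's range is limited). The gripper opens to 93 mm and grips with 3 to 60 N. Pads are 15 mm wide; open, the fingers measure 128 mm over their backs; the gripper's body (75 mm by 188 mm) begins 65 mm behind the grasp point.
Start: joints at [-1.192, 0.13, 1.488, -0, 1.523, -0.085], TCP at [0.268, -0.537, 0.223] pointing down, gripper open.
Joint ranges: [-2.96, 2.96], [-0.89, 2.26], [0.02, 2.5], [-1.34, 4.48], [0, 2.73], [-2.66, 2.66]. Speed limits (rad/s): [2.39, 2.39, 2.79, 3.14, 3.14, 3.14].

### API

Orientations are given as a 3x3 rotation matrix whose columns are the frame's x, y, z axes.
In Python, from rig import * gives the robot as it stands.
- The arm moves only by the shell command python3 -m crank 'ROWS'. ROWS is JSON, a list that holds one entry, the list of rows, each a list of 7 numbers: the closure, from -1 (fully open) to 1 (shut), then the shift along the tool's x, y, z in mm, then the turn, a rotation vector about the tool's x, y, z in rad. In form: [[[hand, tx, ty, tz, ax, ay, az], ...]]. A call has 1 to 8 rows; each row is the pose to reach, as a shift and turn from the pose commanded when the call began, along the tool's axes at that moment; what a row does not reach only later rows make up. A row lasts 1/10 s, in which the tool goes at most 50 mm and 8.59 degrees, less where a joint would pass 70% of its speed; a pose out of reach is approached as far as the arm can. A call with a gripper value outside its range is refused whole. The fingers move at their own pace and stop on an object; the grip force is fixed at half the most. Time passes only in rows, so rows that repeat a pose let the fingers close. It gives the time, the measured TCP pose, the force, the opening and the grip force at its end, in the units of the state.
- sense(): the state, without advancing time (a new reading comes with each control period).
- grab_frame(name): name is "scene" or "top"; returns the picture (420x560x3 uint8, red, green, blue); there is no depth.
- camera_info(name): a dict with "camera_matrix" (3x3 intrinsics, pixels), "k1" (the pictures are not rectified: a ray, as slopes to the right and down, at radius r is drawn at 1 + k1 r^2 times it, then the intrinsics apply), "rvec" (rotation vector, rad) and "tvec" (3), from world to camera coordinates, as OpenCV has them. Camera axes: x right, y down, z forward; pixel columns grow to the right and rows downward; lengths in m; the calibration is good to about 2 mm. A picture is of the moment at which its call begins. camera_info takes no time and is no camera call.
- finish_job(): hands the job in; it is judged then, once.
The state is a dict: "clock": time; "joint_positions": joint angles; "qd": joint speeds; "tau": joint torques, N m; "ee_pos": TCP position; "tcp_rot": TCP orientation; "wrist_force": force on the tool from outside, world axes, zero at the start; "wrist_torque": the same for the moment, N m; "finger_gap": opening from 0.0 (shut) to 1.0 (fully open); "gripper_force": force on a finger pad.
Only numpy, scipy, OpenCV 4.12 (cv2) and the standard library are available. Lean on these libraries where they do the work, as an engineer would, in place of code of your own. Each camera call takes 0.05 s, during which the arm holds its last target. There are 200 camera calls.

### The job

Squeeze the orange clip-on work light by its two handles, take it off its parking blade, and clip it onto the leaning board's top edge between the two blue marks, square to the board and with the lamp over the side that carries the green circuit board. With the jaws held open, push it gently down along the board until you feel the edge stop against the clip's pivot, then let go so that it grips there fully home. Do not shift the board or change its lean, and leave the other things on the desk undisturbed.

Things in the scene. Friction and masses are not known exactly. Their poses are not given: they have to be found in the camera images.
- clip: Orange clip-on light like a big clothes peg, handles up, jaws down, 90 g, 24 mm wide in y. Origin: middle of the steel pivot pin (12 mm diameter, 22 mm long). z: to the handles, y: along the pivot and the gripped edge, x: across the jaws, +x the lamp side. Jaws reach 32 mm below the origin, rubber pads 10 to 32 mm below it. It starts clipped upright on the dock's blade
- grip (a point): Between the clip's two flat black grip plates, 40 mm above the pivot. Plates 26 mm wide (y), 34 mm high, 5 mm thick, 19 to 53 mm above the pivot, splayed 0.25 rad each: 62 mm over their tops when clipped on a 6 mm edge; squeezed to the stop (12 N or more) they stand parallel, 34 mm over both, square to the fingers. Squeeze them along x from above. Axes as the clip's
- clip_jaw (a joint): Opening of the clip, rad: 0 closed on a 6 mm edge, -0.12 shut on nothing, 0.5 squeezed fully open (24 mm between the jaw tips); a spring closes it. The clip's frame is fixed to the lamp-side lever, so it turns about y by half the opening while squeezed
- throat (a point): Underside of the clip's pivot pin, 6 mm below the clip's origin, between the jaws: where an edge stops when the clip is fully home. Axes as the clip's
- lamp (a point): Middle of the white light panel under the lamp pod, 26 mm from the pivot to +x. The orange pod, 26 x 40 x 10 mm, sticks out on the clip's +x side, 12 to 38 mm from the origin and 9 to 20 mm below it
- dock: Black foot 110 x 75 x 14 mm (fixed) with an upright aluminium blade, 6 mm thick in x, 44 mm wide in y, its top 80 mm above the desk. Origin: centre of the underside
- dock_top (a point): Middle of the top edge of the dock's blade
- easel: Grey stand of the board, fixed foot 130 x 200 x 10 mm, cheeks at y = +-94 mm up to 50 mm high. Origin: centre of the underside. The board's hinge lies along y, 26 mm above the origin; +x is the side of the green circuit board
- board (a joint): Lean of the white board, rad: 0 upright, growing as its top leans towards the stand's -x (towards the robot). The hinge is stiff and stays where it is
- mark (a point): Middle of the board's top edge, between two blue marks (inner sides 44 mm apart): where the clip belongs. White board 6 mm thick, 170 mm wide, 165 mm from hinge to top edge. Axes of the board: z up along the board (leaning with it), y along the edge, +x out of the face with the green circuit board, which starts 55 mm below the edge
- screwdriver: Screwdriver lying on the desk, 170 mm long along its x, a bystander
- mug: Blue mug, 76 mm diameter, 85 mm high, origin at its underside, a bystander
- jar: Glass jar, 52 mm diameter, 60 mm high, origin at its underside, a bystander
- coupler: Purple plug coupler 45 x 28 x 22 mm, origin at its underside, a bystander
Not all that is in view belongs to the job. Leave any purple look-alike of the clip alone.

How it is judged:
By the outcome, as a careful person would: the job done as asked, in the order asked, and still so for the second after the job is handed in, with the robot touching nothing.
It also fails if it takes over 48 s, if anything falls off the work surface, if the arm or the gripper's body presses on something with over 40 N, if the wrist force passes 120 N, or if a joint passes its speed limit or range.

## Working session

There is one attempt and no reset: what is moved stays moved. The work goes in short steps, Python scripts to look and compute and a shell command to move; the robot and the scene stay as the last step left them, time stands still between calls to the robot, and variables do not carry over. Pictures are saved under pics/ and viewed, at most 10 in all, crops included, and the job is handed in when it is done.

```bash
ls; mkdir -p pics; python3 - <<'E'
from rig import *
import cv2
s=sense(); print(s)
for n in("scene","top"):
    cv2.imwrite(f"pics/{n}0.png",grab_frame(n)[:,:,::-1]); print(n,camera_info(n))
E
```

```text
pics
{'clock': 0.0, 'joint_positions': array([-1.19242177e+00,  1.31124265e-01,  1.48925720e+00, -5.80925532e-06,
        1.52301349e+00, -8.54091394e-02]), 'qd': array([ 4.86444710e-04, -6.03153613e-04,  5.07563816e-04, -1.82048538e-03,
       -5.43414702e-05,  9.47101271e-04]), 'tau': array([ 1.21244830e-03, -5.59828556e+01, -4.91757953e+01,  7.69003015e-02,
        3.53001512e-02, -1.02011438e-04]), 'ee_pos': array([ 0.26820799, -0.5360942 ,  0.22172162]), 'tcp_rot': array([[ 8.94366247e-01,  4.47334959e-01, -6.71178740e-04],
       [ 4.47335438e-01, -8.94364695e-01,  1.67266820e-03],
       [ 1.47964392e-04, -1.79622002e-03, -9.99998376e-01]]), 'wrist_force': array([ 0.54362161, -0.97741479,  0.42958523]), 'wrist_torque': array([ 0.02941094, -0.03263509,  0.02222997]), 'gripper_force': 0.0, 'finger_gap': 1.0020138848150786}
scene {'camera_matrix': array([[408.30708783,   0.        , 278.89987676],
       [  0.        , 408.30708783, 212.9597625 ],
       [  0.        ,   0.        ,   1.        ]]), 'k1': -0.09631618758328346, 'rvec': array([ 1.6757047 ,  1.7881988 , -0.80755788]), 'tvec': array([ 0.06943887, -0.29590142,  1.38674882])}
top {'camera_matrix': array([[406.53553315,   0.        , 278.03696143],
       [  0.        , 406.53553315, 205.68965537],
       [  0.        ,   0.        ,   1.        ]]), 'k1': -0.11727498805281546, 'rvec': array([ 2.09363092, -2.15347921,  0.19773901]), 'tvec': array([0.01801004, 0.6099447 , 1.08023175])}
```

View pics/scene0.png

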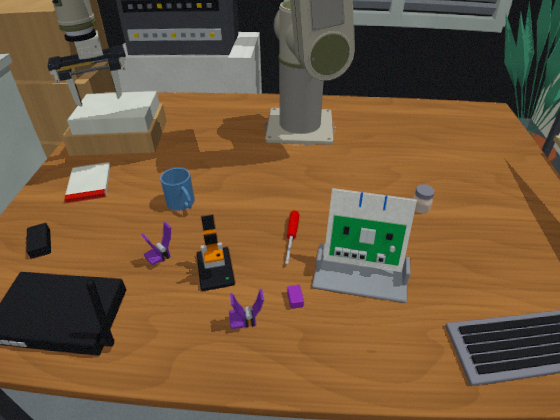

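View pics/top0.png

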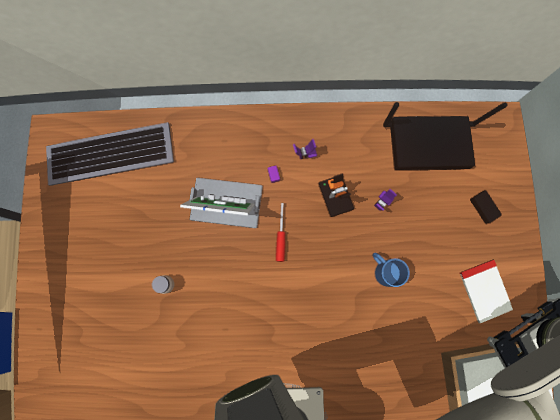

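The scene view shows the clip on its dock near (212,245) and the board's marks near (361,199) and (386,203). The top view shows the clip near (338,187) and the board's top edge from about (181,205) to (253,211). Next, enlarged crops of both.

```bash
python3 - <<'E'
import cv2,numpy as np
s=cv2.imread("pics/scene0.png");t=cv2.imread("pics/top0.png")
def c(i,x,y,w,h,k): return cv2.resize(i[y:y+h,x:x+w],None,fx=k,fy=k,interpolation=cv2.INTER_CUBIC)
# left: scene crops, right: top crops
a=c(s,180,205,66,90,6);b=c(t,310,165,66,60,6)
cv2.imwrite("pics/c1.png",np.hstack([a,np.vstack([b,np.zeros((180,396,3),np.uint8)])]))
a=c(s,305,180,120,60,6);b=c(t,175,170,100,65,6)
b=cv2.copyMakeBorder(b,0,0,0,720-600,cv2.BORDER_CONSTANT)
o=np.vstack([a,b]);cv2.imwrite("pics/c2.png",cv2.resize(o,None,fx=.78,fy=.78,interpolation=cv2.INTER_AREA));print(o.shape)
E
```

```text
(750, 720, 3)
```

View pics/c1.png

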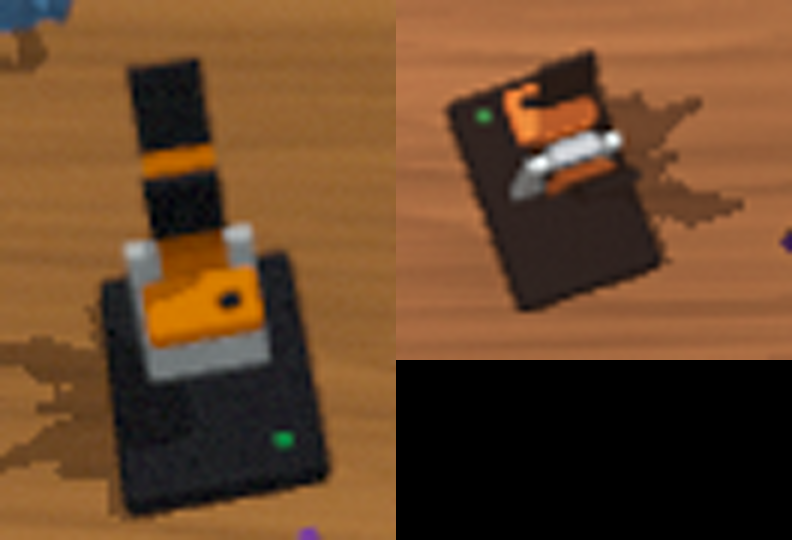

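View pics/c2.png

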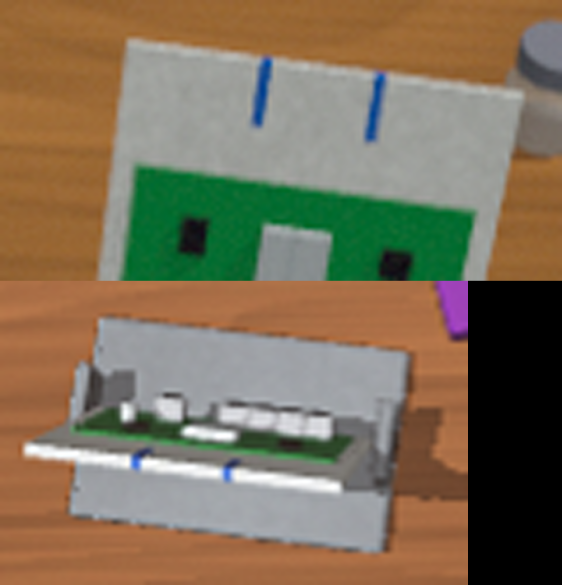

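The crops give the dock foot's corners, the blade's top ends, the pod, and the board's corners and marks in both views. I'll fit the dock and board models to these points and triangulate the key ones as a check.

```bash
cat > h.py <<'E'
import cv2,numpy as np
from rig import *
from scipy.optimize import least_squares
CI={n:camera_info(n) for n in("scene","top")}
def proj(n,P):
    c=CI[n]; return cv2.projectPoints(np.atleast_2d(P).astype(float),c["rvec"],c["tvec"],c["camera_matrix"],np.array([c["k1"],0,0,0]))[0][:,0]
def tri(us,ut):
    o=[];p=[]
    for n,u in(("scene",us),("top",ut)):
        c=CI[n];p.append(cv2.undistortPoints(np.array([[u]],float),c["camera_matrix"],np.array([c["k1"],0,0,0]))[0].T)
        o.append(np.hstack([cv2.Rodrigues(c["rvec"])[0],np.reshape(c["tvec"],(3,1))]))
    X=cv2.triangulatePoints(o[0],o[1],p[0],p[1]);return X[:3,0]/X[3,0]
def Rz(a):c,s=np.cos(a),np.sin(a);return np.array([[c,-s,0],[s,c,0],[0,0,1]])
def Ry(a):c,s=np.cos(a),np.sin(a);return np.array([[c,0,s],[0,1,0],[-s,0,c]])
E
cat > fit.py <<'E'
from h import *
np.set_printoptions(precision=4,suppress=True)
s1=lambda x,y:(x/6+180-.4,y/6+205-.4); t1=lambda x,y:((x-396)/6+310-.4,y/6+165-.4)
k=4.68
s2=lambda x,y:(x/k+305-.4,y/k+180-.4); t2=lambda x,y:(x/k+175-.4,(y-281)/k+170-.4)
print("foot",tri(s1(328,472),t1(446,105)),tri(s1(290,252),t1(520,310)),tri(s1(102,283),t1(663,262)),tri(s1(126,505),t1(592,52)))
print("blade top ends",tri(s1(126,246),t1(620,140)),tri(s1(250,229),t1(524,172)))
print("marks",tri(s2(266,58),t2(229,466)),tri(s2(380,73),t2(139,454)))
print("corners",tri(s2(127,40),t2(350,482)),tri(s2(523,92),t2(26,445)))
# dock fit: x,y,yaw, blade x offset
F=np.array([[55,37.5,14],[-55,37.5,14],[-55,-37.5,14],[55,-37.5,14]])/1e3
FS=[s1(328,472),s1(290,252),s1(102,283),s1(126,505)];FT=[t1(446,105),t1(520,310),t1(663,262),t1(592,52)]
def dock(p):
    T=lambda P:P@Rz(p[2]).T+[p[0],p[1],0]
    B=np.array([[p[3],-.022,.08],[p[3],.022,.08]])
    return np.concatenate([proj("scene",T(F))-FS,proj("top",T(F))-FT,proj("scene",T(B+[.003,0,0]))-[s1(130,247),s1(250,232)],proj("top",T(B))-[t1(620,142),t1(526,174)]])
r=least_squares(lambda p:dock(p).ravel(),[.6,-.1,.3,0],loss="soft_l1");d=r.x
print("dock",d,"res",dock(d).round(1).tolist());print("dock_top",Rz(d[2])@[d[3],0,0]+[d[0],d[1],.08])
# board fit
def board(p):
    R=Rz(p[2]);T=lambda P:np.array(P)@R.T+[p[0],p[1],0]
    Bd=lambda P:T(np.array(P)@Ry(-p[3]).T+[0,0,.026])
    fx=.003
    S=Bd([[fx,-.085,.165],[fx,.085,.165],[fx,-.023,.165],[fx,.023,.165]])
    E=T([[.065,.1,.01],[.065,-.1,.01],[-.065,-.1,.01],[-.065,.1,.01]])
    return np.concatenate([proj("scene",S)-[s2(127,43),s2(523,95),s2(266,59),s2(380,74)],
     proj("top",S)-[t2(350,482),t2(28,444),t2(232,465),t2(141,453)],
     proj("top",E)-[t2(100,318),t2(411,352),t2(385,551),t2(72,515)]])
r=least_squares(lambda p:board(p).ravel(),[.6,.1,-.1,.2],loss="soft_l1");p=r.x
print("easel",p,"res",board(p).round(1).tolist())
print("mark",Rz(p[2])@(Ry(-p[3])@[0,0,.165]+[0,0,.026])+[p[0],p[1],0])
E
python3 fit.py
```

```text
foot [ 0.6875 -0.1194  0.0058] [ 0.5835 -0.1499  0.0094] [ 0.605  -0.2205  0.0098] [ 0.7109 -0.1902  0.0109]
blade top ends [ 0.6505 -0.1911  0.0799] [ 0.6373 -0.1477  0.0776]
marks [0.5813 0.1375 0.1854] [0.5891 0.1856 0.1858]
corners [0.5712 0.0756 0.1843] [0.5961 0.2465 0.1842]
dock [ 0.6482 -0.1686  0.2842 -0.0054] res [[0.5, -1.2], [0.4, -0.9], [-0.5, -1.0], [-0.9, -0.8], [-0.5, -1.6], [-0.6, -0.7], [-0.2, -0.5], [-1.0, -0.3], [-0.6, 0.3], [0.1, -0.4], [-0.0, 0.1], [0.7, -0.5]]
dock_top [ 0.643  -0.1701  0.08  ]
easel [ 0.6339  0.1537 -0.1479  0.3242] res [[-0.9, 0.1], [-1.1, 0.1], [-0.3, 0.6], [-1.8, 0.4], [-1.8, -0.4], [-0.2, -0.3], [-1.3, 0.3], [-0.0, 0.7], [-0.3, -0.6], [-0.1, -0.2], [-0.3, 0.8], [-1.3, 0.3]]
mark [0.582  0.1614 0.1824]
```

The dock fit agrees to about 1 px (dock_top ≈ (0.643, −0.170, 0.08), yaw 0.284). The board's lean is less certain. One more composite will add points on the green board and the stand, plus a brightened clip.

```bash
python3 - <<'E'
import cv2,numpy as np
s=cv2.imread("pics/scene0.png");t=cv2.imread("pics/top0.png")
def c(i,x,y,w,h,k,g=1): 
    o=cv2.resize(i[y:y+h,x:x+w],None,fx=k,fy=k,interpolation=cv2.INTER_CUBIC); return (255*(o/255.)**g).astype(np.uint8)
o=np.zeros((600,800,3),np.uint8)
o[:480,:424]=c(s,308,182,106,120,4)
o[:320,424:800]=c(t,178,174,94,80,4)[:, :376]
o[320:600,424:704]=c(t,320,170,35,35,8,.4)
cv2.imwrite("pics/c3.png",o)
E
```

```text
(no output)
```

View pics/c3.png

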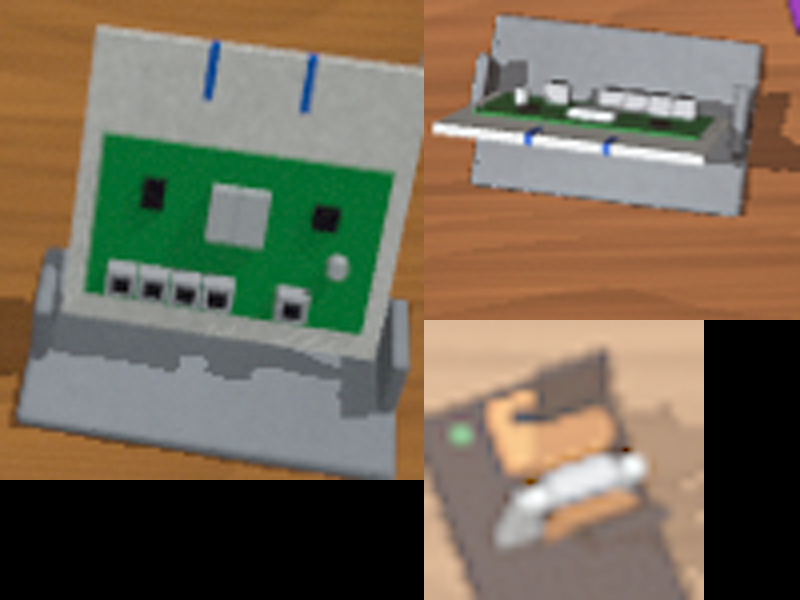

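The composite shows the green board's corners in the scene part at (106,134), (394,173), (86,293) and (362,333), and the stand's front corners at (20,412) and (395,470). I'll refit with these, allowing a shared pixel bias for each camera.

```bash
cat > fit2.py <<'E'
import io,contextlib
with contextlib.redirect_stdout(io.StringIO()):
    exec(open("fit.py").read())
s3=lambda x,y:(x/4+308-.4,y/4+182-.4); t3=lambda x,y:((x-424)/4+178-.4,y/4+174-.4)
def board2(p,g):
    R=Rz(p[2]);T=lambda P:np.array(P)@R.T+[p[0],p[1],0]
    Bd=lambda P:T(np.array(P)@Ry(-p[3]).T+[0,0,.026]); f=.003
    C=[[f,-.085,.165],[f,.085,.165]];M=[[f,-.0235,.165],[f,.0235,.165]]
    G=[[f+.0015,-g,.11],[f+.0015,g,.11]]
    E=T([[.065,.1,.01],[.065,-.1,.01],[-.065,-.1,.01],[-.065,.1,.01]])
    return (np.concatenate([proj("scene",Bd(C+M+G))-[s3(97,26),s2(523,94),s2(266,59),s2(380,74),s3(106,134),s3(394,173)],
      proj("scene",E[:2])-[s3(395,470),s3(20,412)]]),
     np.concatenate([proj("top",Bd(C+M+G))-[t2(350,482),t2(28,444),t2(232,465),t2(141,453),t3(702,137),t3(474,109)],
      proj("top",E)-[t3(500,15),t3(762,46),t3(741,215),t3(473,185)]]))
def allr(q):
    ds=dock(q[:4]); S,Tp=board2(q[4:8],q[12]); a,b=q[8:10],q[10:12]
    sc=np.r_[ds[:4],ds[8:10],S]+a; tp=np.r_[ds[4:8],ds[10:],Tp]+b
    return sc,tp
f=lambda q:np.r_[np.r_[allr(q)].ravel(),q[8:12]*.5]
r=least_squares(f,np.r_[d,p,np.zeros(4),.062],loss="soft_l1");q=r.x
print(q);print([x.round(1).tolist() for x in allr(q)])
print("dock_top",Rz(q[2])@[q[3],0,0]+[q[0],q[1],.08])
p=q[4:8];print("mark",Rz(p[2])@(Ry(-p[3])@[0,0,.165]+[0,0,.026])+[p[0],p[1],0])
print("sd",np.sqrt(np.diag(np.linalg.pinv(r.jac.T@r.jac)))*.5)
E
python3 fit2.py
```

```text
[ 0.6511 -0.1681  0.2842 -0.0057  0.636   0.1546 -0.1454  0.3199  0.4289
 -0.654   0.7444  1.0435  0.0749]
[[[1.0, -0.8], [0.8, -0.7], [-0.1, -0.7], [-0.5, -0.3], [-0.2, 0.6], [0.5, -0.2], [-0.3, 0.9], [-0.1, 0.4], [0.4, 0.7], [-0.5, 0.6], [-0.7, -0.6], [0.0, -0.3], [0.5, 0.7], [-0.9, 0.1]], [[-0.0, -1.5], [-0.0, -0.6], [0.3, -0.4], [-0.4, -0.2], [0.5, 0.3], [1.3, -0.3], [-1.4, -0.5], [0.3, -0.2], [-0.7, 0.3], [0.2, 0.7], [-0.5, 0.1], [0.3, 0.6], [-0.6, 0.0], [0.6, -0.2], [0.2, 1.0], [-0.7, 0.5]]]
dock_top [ 0.6456 -0.1697  0.08  ]
mark [0.5847 0.1621 0.1826]
sd [0.0018 0.0018 0.0084 0.001  0.0018 0.0017 0.0041 0.006  0.8153 0.5799
 0.6279 0.5986 0.0006]
```

The mark is near (0.584, 0.162, 0.183) with yaw −0.145 and lean about 0.32. Now I'll check the clip's own height and offset on the blade from the pod and handle corners.

```bash
cat >> fit2.py <<'E'
P=np.array([[38,20,-9],[38,-20,-9],[38,20,-20],[38,-20,-20],[-31,-13,53],[-31,13,53]])/1e3
U=np.array([s1(257,266),s1(143,287),s1(264,324),s1(151,346),s1(128,68),s1(200,60)])
Pt=np.array([[38,20,-9],[38,-20,-9]])/1e3; Ut=np.array([t3(0,0)]*0+[((484-424)/8+320-.4,(395-320)/8+170-.4)])
def cl(c):
    T=lambda P:P@Rz(c[3]).T+c[:3]
    return np.r_[proj("scene",T(P))-U+q[8:10],proj("top",T(Pt[:1]))-Ut+q[10:12]]
r=least_squares(lambda c:np.r_[cl(c).ravel()],[.645,-.17,.086,.284],loss="soft_l1")
print("clip",r.x,cl(r.x).round(1).tolist())
r=least_squares(lambda c:np.r_[cl(c).ravel(),(c[3]-.284)*150],[.645,-.17,.086,.284],loss="soft_l1")
print("clip",r.x,cl(r.x).round(1).tolist())
E
python3 fit2.py|tail -2
cat > goto.py <<'E'
import sys,numpy as np
from h import *
from scipy.spatial.transform import Rotation as Ro
# usage: x y z yaw lean : target TCP; tool y = +-clip x, tool z = -clip z
x,y,z,yaw,lean=map(float,sys.argv[1:6]); s=sense();R=s["tcp_rot"];p=s["ee_pos"]
C=Rz(yaw)@Ry(-lean)
for sg in(1,-1):
    G=np.c_[sg*C[:,1],sg*C[:,0],-C[:,2]]
    print(sg,"shift mm",(R.T@(np.array([x,y,z])-p)*1e3).round(1),"turn",Ro.from_matrix(R.T@G).as_rotvec().round(3))
print(p,"q",s["joint_positions"].round(3),"t",s["clock"],"F",s["wrist_force"].round(1))
E
python3 goto.py .644 -.170 .22 .284 0
```

```text
clip [ 0.6482 -0.168   0.0917  0.2859] [[0.8, 6.4], [0.3, 6.0], [0.2, 0.3], [-0.3, -0.2], [-0.5, -2.7], [0.1, -3.2], [1.0, 0.3]]
clip [ 0.6482 -0.168   0.0916  0.2841] [[0.8, 6.4], [0.3, 6.0], [0.2, 0.3], [-0.3, -0.2], [-0.4, -2.7], [0.2, -3.2], [1.0, 0.3]]
1 shift mm [ 499.8 -159.3    2.1] turn [-1.000e-03 -1.000e-03 -1.391e+00]
-1 shift mm [ 499.8 -159.3    2.1] turn [-1.000e-03  1.000e-03  1.751e+00]
[ 0.26826162 -0.5361182   0.22179058] q [-1.192  0.131  1.489 -0.     1.523 -0.085] t 0.1 F [-0.4 -0.6 -0.4]
```

```bash
sed -i 's/^P=np.array(\[\[38,20,-9\],\[38,-20,-9\],/P=np.array([/; s/^U=np.array(\[s1(257,266),s1(143,287),/U=np.array([/' fit2.py; python3 fit2.py|tail -1
python3 -m crank '[[[-1,500,-159,0,0,0,-1.391],[-1,500,-159,0,0,0,-1.391],[-1,500,-159,0,0,0,-1.391],[-1,500,-159,0,0,0,-1.391],[-1,500,-159,0,0,0,-1.391],[-1,500,-159,0,0,0,-1.391],[-1,500,-159,0,0,0,-1.391],[-1,500,-159,0,0,0,-1.391]]]'; python3 goto.py .644 -.17 .18 .284 0
```

```text
clip [ 0.6493 -0.1677  0.0879  0.2845] [[0.4, 1.9], [-0.1, 1.4], [-0.2, -1.0], [0.4, -1.5], [0.8, 0.2]]
clock: 0.9
ee_pos: [0.5561, -0.2558, 0.2223]
tcp_rot: [[-0.099, 0.995, -0.001], [0.995, 0.099, 0.0], [0.0, -0.001, -1.0]]
wrist_force: [0.5, -0.8, -0.4]
finger_gap: 0.999
gripper_force: 0.0
1 shift mm [76.7 96.  42.3] turn [-0.001 -0.    -0.185]
-1 shift mm [76.7 96.  42.3] turn [-1.000e-03  1.000e-03  2.957e+00]
[ 0.55609826 -0.25582501  0.22233331] q [-0.515  0.164  1.452 -0.     1.526 -0.614] t 0.9 F [ 0.5 -0.8 -0.4]
```

```bash
python3 -m crank '[[[-1,77.5,98,20,0,0,-0.185],[-1,77.5,98,42,0,0,-0.185],[-1,77.5,98,42,0,0,-0.185],[-1,77.5,98,42,0,0,-0.185]]]' ; python3 goto.py .646 -.169 .132 .284 0
python3 - <<'E'
from rig import *
import cv2,numpy as np
s=grab_frame("scene");t=grab_frame("top")
c=lambda i,x,y,w,h,k:cv2.resize(i[y:y+h,x:x+w],None,fx=k,fy=k,interpolation=cv2.INTER_CUBIC)
o=np.hstack([c(s,165,165,90,130,4),c(t,290,140,90,130,4)])
cv2.imwrite("pics/c4.png",(255*(o/255.)**.6).astype(np.uint8)[:,:,::-1])
E
```

```text
clock: 1.3
ee_pos: [0.6459, -0.167, 0.1765]
tcp_rot: [[-0.279, 0.96, -0.005], [0.96, 0.279, 0.003], [0.004, -0.004, -1.0]]
wrist_force: [-1.0, -0.7, -0.9]
finger_gap: 0.999
gripper_force: 0.0
1 shift mm [-2.1 -0.3 44.5] turn [-0.004 -0.004 -0.002]
-1 shift mm [-2.1 -0.3 44.5] turn [-0.006  0.006  3.14 ]
[ 0.64590019 -0.16702942  0.17651544] q [-3.310e-01  3.390e-01  1.332e+00  1.000e-03  1.477e+00 -6.130e-01] t 1.3 F [-1.  -0.7 -0.9]
```

View pics/c4.png

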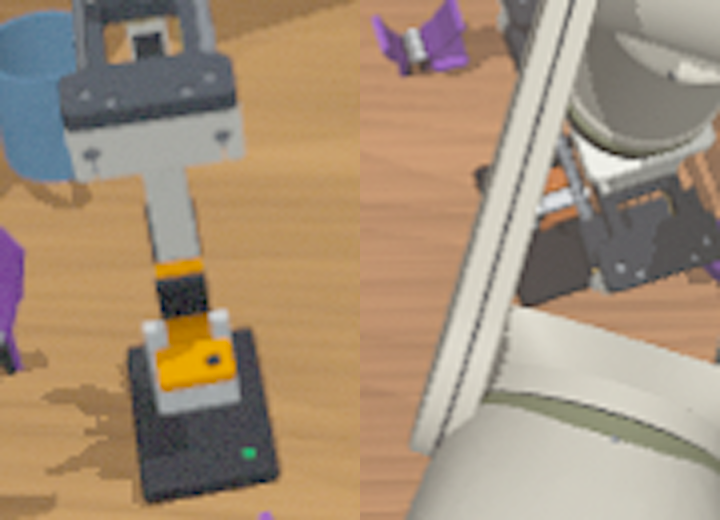

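The finger is centred on the clip's plates, at about x = 178 against 179 px in the crop, and it stands outside the lamp-side plate. Next I descend.

```bash
python3 -m crank '[[[-1,0,0,22,0,0,0],[-1,0,0,40,0,0,0],[-1,0,0,46,0,0,0],[-1,0,0,48,0,0,0],[-1,0,0,48,0,0,0]]]' ; python3 goto.py .646 -.168 .132 .284 0
```

```text
clock: 1.9
ee_pos: [0.6455, -0.1723, 0.1337]
tcp_rot: [[-0.273, 0.962, 0.001], [0.962, 0.273, -0.0], [-0.001, 0.001, -1.0]]
wrist_force: [-0.0, -0.1, 0.5]
finger_gap: 1.003
gripper_force: 0.0
1 shift mm [4.  1.6 1.7] turn [ 0.001  0.001 -0.007]
-1 shift mm [4.  1.6 1.7] turn [ 1.000e-03 -1.000e-03  3.135e+00]
[ 0.64552821 -0.1722803   0.13372541] q [-0.337  0.364  1.38  -0.     1.397 -0.614] t 1.9 F [-0.  -0.1  0.5]
```

```bash
python3 -m crank '[[[-1,3.5,1.5,1.5,0,0,-0.007],[-1,3.5,1.5,1.5,0,0,-0.007],[1,3.5,1.5,1.5,0,0,-0.007],[1,3.5,1.5,1.5,0,0,-0.007],[1,3.5,1.5,1.5,0,0,-0.007],[1,3.5,1.5,1.5,0,0,-0.007],[1,3.5,1.5,1.5,0,0,-0.007],[1,3.5,1.5,1.5,0,0,-0.007]]]' ; python3 goto.py .646 -.168 .132 .284 0
```

```text
clock: 2.7
ee_pos: [0.6469, -0.1681, 0.1335]
tcp_rot: [[-0.281, 0.96, 0.002], [0.96, 0.281, -0.001], [-0.002, 0.002, -1.0]]
wrist_force: [-1.6, 0.1, 12.8]
finger_gap: 0.545
gripper_force: 11.1
1 shift mm [ 0.3 -0.8  1.5] turn [0.002 0.002 0.001]
-1 shift mm [ 0.3 -0.8  1.5] turn [-3.000e-03  3.000e-03 -3.141e+00]
[ 0.64689484 -0.16809366  0.13347068] q [-0.331  0.363  1.382 -0.     1.394 -0.616] t 2.7 F [-1.6  0.1 12.8]
```

```bash
python3 -m crank '[[[1,0,0,0,0,0,0],[1,0,0,0,0,0,0],[1,0,0,0,0,0,0],[1,0,0,0,0,0,0],[1,0,0,0,0,0,0]]]'
```

```text
clock: 3.2
ee_pos: [0.6482, -0.1683, 0.1359]
tcp_rot: [[-0.281, 0.96, 0.006], [0.96, 0.281, -0.002], [-0.004, 0.005, -1.0]]
wrist_force: [-2.1, 1.8, 17.2]
finger_gap: 0.354
gripper_force: 30.2
```

The plates are squeezed to their stop (about 33 mm, 30 N). Now I lift off the blade.

```bash
python3 -m crank '[[[1,0,0,-6,0,0,0],[1,0,0,-16,0,0,0],[1,0,0,-40,0,0,0],[1,0,0,-75,0,0,0],[1,0,0,-110,0,0,0],[1,0,0,-130,0,0,0],[1,0,0,-130,0,0,0],[1,0,0,-130,0,0,0]]]'
python3 - <<'E'
from rig import *
import cv2,numpy as np
s=grab_frame("scene");t=grab_frame("top")
c=lambda i,x,y,w,h,k:cv2.resize(i[y:y+h,x:x+w],None,fx=k,fy=k,interpolation=cv2.INTER_CUBIC)
o=c(s,150,100,110,140,4)
cv2.imwrite("pics/c5.png",(255*(o/255.)**.6).astype(np.uint8)[:,:,::-1])
E
python3 goto.py .58 .16 .29 -.145 .32
```

```text
clock: 4.0
ee_pos: [0.6458, -0.1677, 0.2606]
tcp_rot: [[-0.281, 0.96, -0.001], [0.96, 0.281, 0.0], [0.0, -0.001, -1.0]]
wrist_force: [-0.3, 0.7, -1.2]
finger_gap: 0.358
gripper_force: 29.9
1 shift mm [332.5  29.6 -30.8] turn [-0.319 -0.07   0.426]
-1 shift mm [332.5  29.6 -30.8] turn [ 0.096 -0.438 -2.68 ]
[ 0.64493397 -0.16736871  0.25854722] q [-0.331  0.304  1.225 -0.     1.617 -0.616] t 4.1 F [ 0.  -0.5 -1.8]
```

View pics/c5.png

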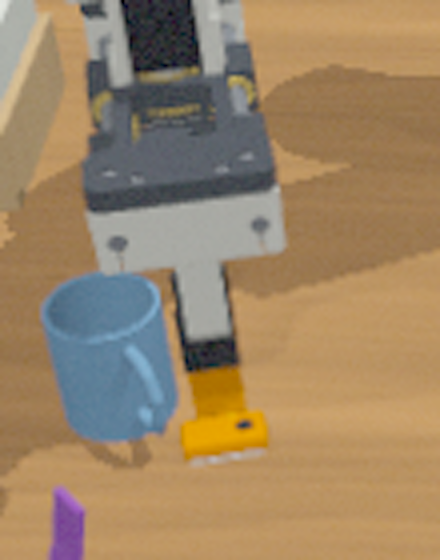

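The clip is held squarely, its pod at about (225,435) in the crop. Its centre seems about 2 mm to the finger's +y side. I'll move to a pose aligned with the board, well above the edge.

```bash
python3 goto.py .529 .170 .3487 -.145 .32
```

```text
1 shift mm [356.6 -16.7 -89.3] turn [-0.319 -0.07   0.426]
-1 shift mm [356.6 -16.7 -89.3] turn [ 0.096 -0.438 -2.68 ]
[ 0.64493397 -0.16736871  0.25854722] q [-0.331  0.304  1.225 -0.     1.617 -0.616] t 4.1 F [ 0.  -0.5 -1.8]
```

```bash
python3 -m crank '[[[1,0,0,-40,0,0,0],[1,45,0,-65,0,0,0.1],[1,360,-17,-89,-0.319,-0.07,0.426],[1,360,-17,-89,-0.319,-0.07,0.426],[1,360,-17,-89,-0.319,-0.07,0.426],[1,360,-17,-89,-0.319,-0.07,0.426],[1,360,-17,-89,-0.319,-0.07,0.426],[1,360,-17,-89,-0.319,-0.07,0.426]]]';python3 -m crank '[[[1,45,0,0,0,0,0],[1,45,0,0,0,0,0]]]'; python3 goto.py .529 .170 .3487 -.145 .32
```

```text
clock: 4.9
ee_pos: [0.5329, 0.1557, 0.3466]
tcp_rot: [[0.145, 0.939, 0.313], [0.989, -0.137, -0.047], [-0.001, 0.316, -0.949]]
wrist_force: [1.7, 0.8, -1.0]
finger_gap: 0.356
gripper_force: 29.9
clock: 5.1
ee_pos: [0.5399, 0.204, 0.3459]
tcp_rot: [[0.138, 0.94, 0.312], [0.99, -0.131, -0.044], [-0.001, 0.315, -0.949]]
wrist_force: [-0.9, -0.7, -1.2]
finger_gap: 0.359
gripper_force: 29.9
1 shift mm [-35.1  -4.9  -4.6] turn [ 0.    -0.001  0.006]
-1 shift mm [-35.1  -4.9  -4.6] turn [ 2.000e-03  1.000e-03 -3.136e+00]
[0.53991823 0.20395038 0.34586785] q [ 0.372 -0.223  1.643 -0.157  1.442  0.51 ] t 5.1 F [-0.9 -0.7 -1.2]
```

```bash
python3 -m crank '[[[1,-35,-5,0,0,0,0.006],[1,-35,-5,20,0,0,0.006],[1,-35,-5,45,0,0,0.006],[1,-35,-5,61,0,0,0.006],[1,-35,-5,65,0,0,0.006],[1,-35,-5,65,0,0,0.006],[1,-35,-5,65,0,0,0.006]]]'
python3 goto.py .5509 .1668 .2823 -.145 .32
python3 - <<'E'
from rig import *
import cv2,numpy as np
s=grab_frame("scene");t=grab_frame("top")
c=lambda i,x,y,w,h,k:cv2.resize(i[y:y+h,x:x+w],None,fx=k,fy=k,interpolation=cv2.INTER_CUBIC)
o=np.hstack([c(s,310,110,110,150,4),c(t,170,130,90,150,4)])
cv2.imwrite("pics/c6.png",(255*(o/255.)**.7).astype(np.uint8)[:,:,::-1])
E
```

```text
clock: 5.8
ee_pos: [0.5525, 0.1621, 0.2863]
tcp_rot: [[0.15, 0.937, 0.316], [0.989, -0.143, -0.046], [0.002, 0.319, -0.948]]
wrist_force: [-0.1, -0.4, -0.3]
finger_gap: 0.357
gripper_force: 29.9
1 shift mm [ 4.4 -3.4  3.1] turn [ 0.005  0.    -0.006]
-1 shift mm [ 4.4 -3.4  3.1] turn [ 0.    -0.008  3.136]
[0.55248375 0.16208898 0.286335  ] q [ 0.282 -0.242  1.767 -0.137  1.321  0.447] t 5.8 F [-0.1 -0.4 -0.3]
```

View pics/c6.png

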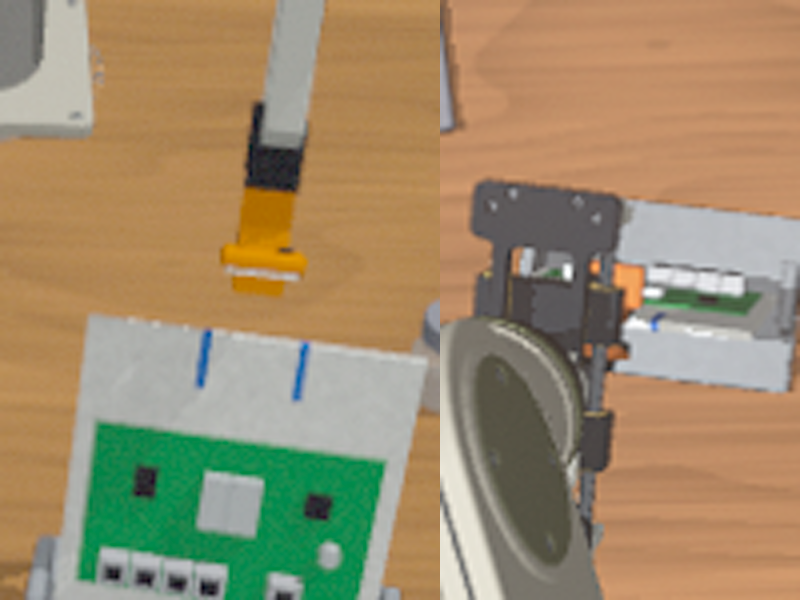

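The scene part shows the clip's jaw end at about (258,290), above the marks' middle at (255,338). Before going down I'll work out the in-hand offset, accounting for parallax.

```bash
cat > inhand.py <<'E'
import io,contextlib
with contextlib.redirect_stdout(io.StringIO()): exec(open("fit2.py").read())
s=sense();R=s["tcp_rot"];tp=s["ee_pos"]
C=np.c_[R[:,1],R[:,0],-R[:,2]]  # clip axes x,y,z
s6=lambda x,y:(x/4+310-.4,y/4+110-.4)
b=q[8:10]
obs=np.array([s6(221,254),s6(306,260),s6(232,288),s6(286,296)])  # pod outer lower L/R, jaw tip L/R
def f(e,full=False):
    o=tp+C@np.array([e[0],e[1],-e[2]])
    pts=np.array([[38,-20,-14.5],[38,20,-14.5],[6,-12,-32],[6,12,-32]])/1e3@Ry(-.25).T
    return (proj("scene",o+pts@C.T)+b-obs)
r=least_squares(lambda e:np.r_[f([0,e[0],e[1]]).ravel()],[0,.05]);print("in hand y,z mm",r.x*1e3,f([0,*r.x]).round(1).tolist())
p=q[4:8];B=Rz(p[2])@Ry(-p[3]);mk=Rz(p[2])@(Ry(-p[3])@[0,0,.165]+[0,0,.026])+[p[0],p[1],0]
print("marks pred-obs",(proj("scene",[mk+B@[.003,-.0235,0],mk+B@[.003,.0235,0]])+b-[s6(208,329),s6(305,344)]).round(1).tolist())
print("TCP in board frame rel mark mm",(B.T@(tp-mk))*1e3)
print("marks",mk)
E
python3 inhand.py
```

```text
in hand y,z mm [ 0.6326 49.3203] [[0.3, -0.3], [0.6, 0.9], [0.1, -0.1], [-1.1, -0.5]]
marks pred-obs [[0.2, 1.1], [-0.6, 0.4]]
TCP in board frame rel mark mm [  2.8037  -4.5129 109.0167]
marks [0.5847 0.1621 0.1826]
```

The in-hand pose is consistent: y +0.6 mm, and the pivot 49 mm ahead of the TCP. Correct sideways, then down in stages.

```bash
python3 -m crank '[[[1,4,-2.5,0,0.005,0,-0.006],[1,4,-2.5,0,0.005,0,-0.006],[1,4,-2.5,8,0.005,0,-0.006],[1,4,-2.5,16,0.005,0,-0.006],[1,4,-2.5,22,0.005,0,-0.006],[1,4,-2.5,22,0.005,0,-0.006],[1,4,-2.5,22,0.005,0,-0.006]]]'
python3 inhand.py | tail -2; python3 goto.py .5509 .1668 .2823 -.145 .32
```

```text
clock: 6.6
ee_pos: [0.5573, 0.1651, 0.2633]
tcp_rot: [[0.145, 0.94, 0.31], [0.99, -0.137, -0.046], [-0.001, 0.313, -0.95]]
wrist_force: [0.0, -0.2, -0.5]
finger_gap: 0.36
gripper_force: 29.9
TCP in board frame rel mark mm [-0.7321 -0.9953 85.232 ]
marks [0.5847 0.1621 0.1826]
1 shift mm [  0.7  -0.3 -20.1] turn [-0.002  0.001  0.   ]
-1 shift mm [  0.7  -0.3 -20.1] turn [-1.000e-03 -3.000e-03 -3.141e+00]
[0.55730205 0.16514491 0.2633049 ] q [ 0.284 -0.214  1.783 -0.137  1.284  0.449] t 6.6 F [ 0.  -0.2 -0.5]
```

```bash
python3 -m crank '[[[1,0.5,0.5,4,0,0,0],[1,0.5,0.5,8,0,0,0],[1,0.5,0.5,10,0,0,0],[1,0.5,0.5,10,0,0,0]]]'; python3 -m crank '[[[1,0,0,4,0,0,0],[1,0,0,8,0,0,0],[1,0,0,12,0,0,0],[1,0,0,12,0,0,0],[1,0,0,12,0,0,0]]]'
python3 inhand.py | tail -2
```

```text
clock: 7.0
ee_pos: [0.5609, 0.1652, 0.2539]
tcp_rot: [[0.144, 0.94, 0.31], [0.99, -0.137, -0.046], [-0.001, 0.313, -0.95]]
wrist_force: [0.2, 0.1, -1.4]
finger_gap: 0.353
gripper_force: 29.9
clock: 7.5
ee_pos: [0.5647, 0.1647, 0.2429]
tcp_rot: [[0.144, 0.94, 0.31], [0.99, -0.137, -0.046], [-0.0, 0.313, -0.95]]
wrist_force: [0.3, 0.7, -0.4]
finger_gap: 0.357
gripper_force: 29.9
TCP in board frame rel mark mm [-0.1151 -0.3909 63.4835]
marks [0.5847 0.1621 0.1826]
```

The jaws straddle the edge with no contact force. Now I creep down to feel the stop.

```bash
python3 -m crank '[[[1,0,0,2,0,0,0],[1,0,0,4,0,0,0],[1,0,0,5,0,0,0],[1,0,0,5,0,0,0]]]'; python3 -m crank '[[[1,0,0,1,0,0,0],[1,0,0,1,0,0,0],[1,0,0,2,0,0,0],[1,0,0,2,0,0,0]]]';python3 inhand.py | tail -2|head -1
```

```text
clock: 7.9
ee_pos: [0.5663, 0.1644, 0.2381]
tcp_rot: [[0.144, 0.94, 0.31], [0.99, -0.137, -0.046], [-0.0, 0.313, -0.95]]
wrist_force: [-0.5, -0.2, 0.0]
finger_gap: 0.361
gripper_force: 29.9
clock: 8.3
ee_pos: [0.567, 0.1644, 0.2364]
tcp_rot: [[0.144, 0.94, 0.31], [0.99, -0.137, -0.046], [-0.0, 0.314, -0.95]]
wrist_force: [-0.2, -0.2, -1.3]
finger_gap: 0.358
gripper_force: 29.9
TCP in board frame rel mark mm [-0.0383 -0.3127 56.6208]
```

```bash
for i in 1 2 3; do :; done; python3 -m crank '[[[1,0,0,1,0,0,0],[1,0,0,1,0,0,0],[1,0,0,1.5,0,0,0],[1,0,0,1.5,0,0,0]]]'; python3 -m crank '[[[1,0,0,1,0,0,0],[1,0,0,1,0,0,0]]]';python3 inhand.py | tail -2|head -1
```

```text
clock: 8.7
ee_pos: [0.5675, 0.1645, 0.2357]
tcp_rot: [[0.144, 0.939, 0.311], [0.99, -0.137, -0.045], [0.0, 0.314, -0.949]]
wrist_force: [-4.0, 0.8, 4.0]
finger_gap: 0.357
gripper_force: 30.0
clock: 8.9
ee_pos: [0.5679, 0.1647, 0.2356]
tcp_rot: [[0.144, 0.939, 0.311], [0.99, -0.137, -0.045], [0.001, 0.315, -0.949]]
wrist_force: [-7.6, 1.3, 9.8]
finger_gap: 0.36
gripper_force: 30.2
TCP in board frame rel mark mm [ 0.5164  0.1301 55.6108]
```

I feel the edge at TCP +56 mm, about where the pivot stop was expected. A 4 N sideways component suggests a slight offset across the jaws, so I'll ease off 1 mm and shift a little.

```bash
python3 -m crank '[[[1,0,0,-2,0,0,0],[1,0,0,-2,0,0,0],[1,0,0,-2,0,0,0]]]'; python3 inhand.py | tail -2|head -1;  python3 -m crank '[[[1,0,-1,-2,0,0,0],[1,0,-1.5,-2,0,0,0],[1,0,-1.5,-2,0,0,0]]]';python3 inhand.py | tail -2|head -1
```

```text
clock: 9.2
ee_pos: [0.5672, 0.1643, 0.2357]
tcp_rot: [[0.144, 0.94, 0.31], [0.99, -0.137, -0.046], [-0.0, 0.314, -0.95]]
wrist_force: [-0.1, -0.1, 1.6]
finger_gap: 0.353
gripper_force: 29.9
TCP in board frame rel mark mm [ 0.003  -0.427  55.9071]
clock: 9.5
ee_pos: [0.5652, 0.1646, 0.2374]
tcp_rot: [[0.144, 0.94, 0.311], [0.99, -0.137, -0.046], [-0.0, 0.314, -0.949]]
wrist_force: [0.6, 0.0, 0.0]
finger_gap: 0.361
gripper_force: 29.8
TCP in board frame rel mark mm [-1.4335 -0.4194 58.137 ]
```

```bash
python3 -m crank '[[[1,0,0,1.5,0,0,0],[1,0,0,2.5,0,0,0],[1,0,0,2.5,0,0,0]]]'; python3 inhand.py | tail -2|head -1;  python3 -m crank '[[[1,0,0,1,0,0,0],[1,0,0,1,0,0,0],[1,0,0,1,0,0,0]]]';python3 inhand.py | tail -2|head -1
```

```text
clock: 9.8
ee_pos: [0.566, 0.1647, 0.2352]
tcp_rot: [[0.144, 0.94, 0.311], [0.99, -0.137, -0.045], [-0.0, 0.314, -0.949]]
wrist_force: [-0.3, -0.1, 1.6]
finger_gap: 0.355
gripper_force: 29.9
TCP in board frame rel mark mm [-1.3503 -0.1893 55.869 ]
clock: 10.1
ee_pos: [0.5662, 0.1649, 0.2351]
tcp_rot: [[0.144, 0.939, 0.311], [0.99, -0.137, -0.045], [0.0, 0.314, -0.949]]
wrist_force: [-4.1, 0.4, 6.6]
finger_gap: 0.352
gripper_force: 30.1
TCP in board frame rel mark mm [-1.1648  0.0093 55.6707]
```

The stop is at the same depth (55.7 mm) for two sideways positions, so this is the flat edge against the pivot pin. I'll keep this gentle push of about 7 N and let go.

```bash
python3 -m crank '[[[0.2,0,0,0,0,0,0],[0,0,0,0,0,0,0],[-0.3,0,0,0,0,0,0],[-0.6,0,0,0,0,0,0],[-1,0,0,0,0,0,0],[-1,0,0,0,0,0,0],[-1,0,0,0,0,0,0],[-1,0,0,0,0,0,0]]]';  python3 -m crank '[[[-1,0,0,0,0,0,0],[-1,0,0,0,0,0,0],[-1,0,0,0,0,0,0],[-1,0,0,0,0,0,0]]]';python3 inhand.py | tail -2|head -1
```

```text
clock: 10.9
ee_pos: [0.5661, 0.1646, 0.2341]
tcp_rot: [[0.144, 0.94, 0.31], [0.99, -0.137, -0.046], [-0.0, 0.314, -0.95]]
wrist_force: [0.4, 0.1, 0.1]
finger_gap: 0.956
gripper_force: 0.0
clock: 11.3
ee_pos: [0.5662, 0.1645, 0.2341]
tcp_rot: [[0.144, 0.94, 0.31], [0.99, -0.137, -0.046], [-0.0, 0.314, -0.95]]
wrist_force: [-0.6, -0.5, 0.2]
finger_gap: 1.001
gripper_force: 0.0
TCP in board frame rel mark mm [-1.4861 -0.3256 54.7155]
```

Released with no residual force. I retreat along the board's axis, move clear, and check.

```bash
python3 -m crank '[[[-1,0,0,-15,0,0,0],[-1,0,0,-45,0,0,0],[-1,0,0,-90,0,0,0],[-1,0,0,-130,0,0,0],[-1,-20,-5,-140,0,0,0],[-1,-70,-5,-140,0,0,0],[-1,-120,-5,-140,0,0,0],[-1,-170,-5,-140,0,0,0]]]'
python3 -m crank '[[[-1,-50,0,0,0,0,0],[-1,-100,0,0,0,0,0],[-1,-150,0,0,0,0,0],[-1,-150,0,0,0,0,0],[-1,-150,0,0,0,0,0]]]'
python3 - <<'E'
from rig import *
import cv2,numpy as np
s=grab_frame("scene");t=grab_frame("top")
cv2.imwrite("pics/s7.png",s[:,:,::-1]);cv2.imwrite("pics/t7.png",t[:,:,::-1])
c=lambda i,x,y,w,h,k:cv2.resize(i[y:y+h,x:x+w],None,fx=k,fy=k,interpolation=cv2.INTER_CUBIC)
o=np.hstack([c(s,310,150,110,150,4),c(t,175,150,90,150,4)])
cv2.imwrite("pics/c7.png",(255*(o/255.)**.7).astype(np.uint8)[:,:,::-1])
E
```

```text
clock: 12.1
ee_pos: [0.4927, 0.0025, 0.3672]
tcp_rot: [[0.142, 0.939, 0.313], [0.99, -0.135, -0.045], [-0.0, 0.316, -0.949]]
wrist_force: [0.6, -0.6, -0.0]
finger_gap: 0.999
gripper_force: 0.0
clock: 12.6
ee_pos: [0.4712, -0.1466, 0.3666]
tcp_rot: [[0.148, 0.939, 0.311], [0.989, -0.141, -0.047], [-0.0, 0.314, -0.949]]
wrist_force: [0.1, 0.3, -1.1]
finger_gap: 1.001
gripper_force: 0.0
```

View pics/c7.png

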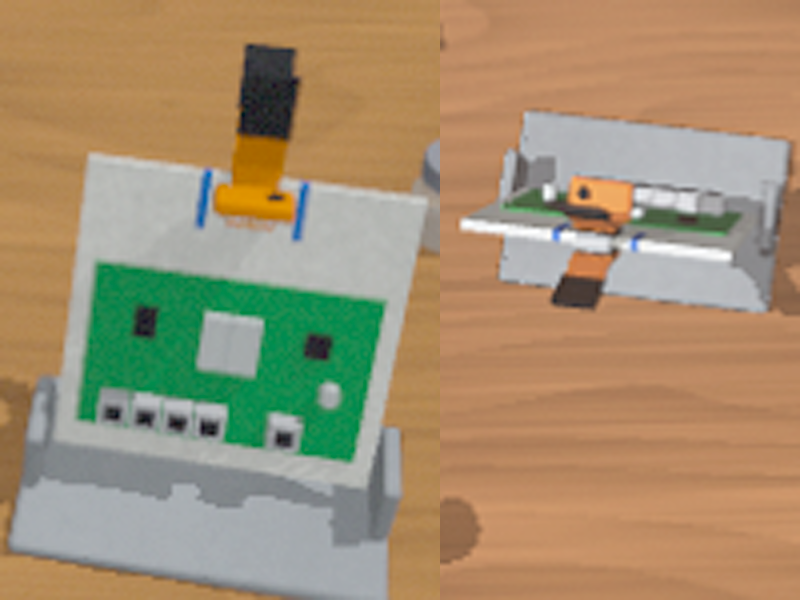

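The clip sits between the marks (pod from 214 to 296 px, marks at 205 and 300), square, with the lamp over the green side. I'll check numerically that the board and bystanders have not moved and that the clip is fully home.

```bash
cat >> inhand.py <<'E'
print("---")
for n,rois in(("scene",{"board":(330,230,80,48),"cornerL":(322,182,24,20),"cornerR":(405,190,20,20),"foot":(312,250,100,48),"dockfoot":(195,262,40,28),"screwdr":(282,205,20,62),"mug":(158,168,38,44),"coupler":(284,283,22,26),"purple":(225,288,42,40)}),("top",{"boardedge":(181,195,22,22),"edgeR":(238,195,20,22)})):
    a=cv2.imread(f"pics/{n}0.png",0);c=cv2.imread(f"pics/{n[0]}7.png",0)
    for k2,(x,y,w,h) in rois.items():
        A=np.float32(a[y:y+h,x:x+w]);c2=np.float32(c[y:y+h,x:x+w]);print(n,k2,np.round(cv2.phaseCorrelate(A,c2)[0],2),np.abs(A-c2).mean().round(1))
s7=lambda x,y:(x/4+310-.4,y/4+150-.4)
ob=np.array([s7(216,210),s7(293,218),s7(246,44),s7(297,49)])
def g(e):
    o=mk+B@np.array([0,e[0],e[1]]);pts=np.array([[38,-20,-20],[38,20,-20],[-31,-13,53],[-31,13,53]])/1e3
    return proj("scene",o+pts@B.T)+b-ob
r=least_squares(lambda e:g(e).ravel(),[0,.006]);print("clip y, pivot above edge mm",r.x*1e3,g(r.x).round(1).tolist());print("at home",g([0,.006]).round(1).tolist())
E
python3 inhand.py | sed -n '/---/,$p'
```

```text
---
scene board [-0.04 -0.04] 2.5
scene cornerL [-0.04  0.07] 1.7
scene cornerR [0.02 0.06] 1.7
scene foot [-0.03 -0.06] 2.2
scene dockfoot [-0.23  0.23] 4.9
scene screwdr [0.02 0.13] 2.3
scene mug [0.08 0.34] 5.8
scene coupler [0.12 0.54] 1.9
scene purple [0.62 0.03] 1.9
top boardedge [ 0.   -0.01] 0.7
top edgeR [ 0.02 -0.04] 9.9
clip y, pivot above edge mm [-0.3473 10.9569] [[-1.1, 1.5], [0.2, 2.2], [0.4, -2.0], [0.5, -1.7]]
at home [[-1.3, 3.8], [0.0, 4.6], [0.2, 0.4], [0.3, 0.7]]
```

```bash
python3 - <<'E'
import cv2,numpy as np
s=cv2.imread("pics/s7.png");t=cv2.imread("pics/t7.png")
c=lambda i,x,y,w,h,k:cv2.resize(i[y:y+h,x:x+w],None,fx=k,fy=k,interpolation=cv2.INTER_CUBIC)
cv2.imwrite("pics/c8.png",np.hstack([c(s,352,180,42,50,10),c(t,196,190,38,50,10)]))
E
cat >> inhand.py <<'E'
print("===")
for h in(.006,.009,.012):
    o=mk+B@[0,0,h];P=np.array([[38,0,-20],[38,0,-9],[8,0,-32],[3.,13,-6-0],[33,0,53],[22,0,19],[-31,0,53]])/1e3
    print(h,((proj("scene",o+P@B.T)+b-[0,.75]-[352-.45,180-.45])*10).round().tolist(),((proj("top",o+P@B.T)+q[10:12]-[196-.45,190-.45])*10+[420,0]).round().tolist())
E
python3 inhand.py | sed -n '/===/,$p'
```

```text
===
0.006 [[210.0, 270.0], [218.0, 218.0], [200.0, 269.0], [285.0, 150.0], [267.0, -94.0], [240.0, 56.0], [262.0, -186.0]] [[630.0, 41.0], [622.0, 45.0], [628.0, 153.0], [555.0, 180.0], [568.0, 93.0], [593.0, 122.0], [545.0, 361.0]]
0.009 [[212.0, 256.0], [221.0, 204.0], [203.0, 256.0], [287.0, 136.0], [270.0, -109.0], [242.0, 41.0], [264.0, -200.0]] [[628.0, 42.0], [619.0, 46.0], [626.0, 154.0], [553.0, 181.0], [566.0, 95.0], [591.0, 124.0], [542.0, 364.0]]
0.012 [[215.0, 242.0], [223.0, 189.0], [205.0, 242.0], [289.0, 122.0], [272.0, -124.0], [244.0, 27.0], [266.0, -214.0]] [[625.0, 43.0], [617.0, 48.0], [624.0, 156.0], [550.0, 183.0], [563.0, 96.0], [588.0, 125.0], [540.0, 366.0]]
```

View pics/c8.png

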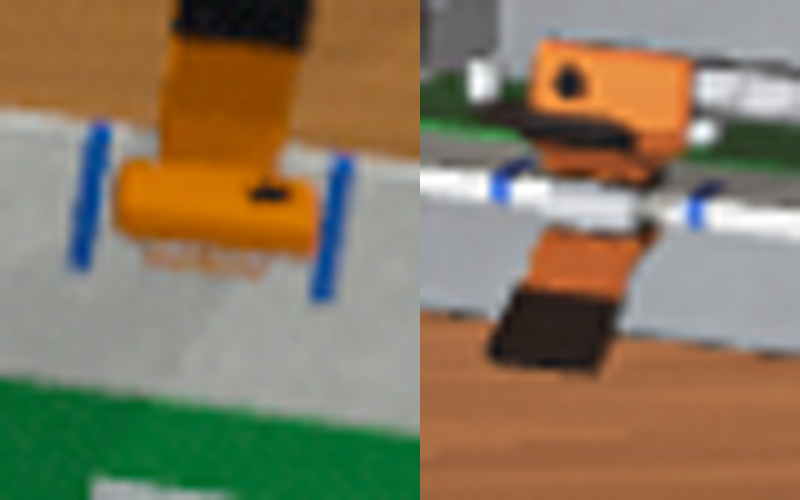

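The jaw tip shows at about (205,270) in the crop, and the fully-home model predicts 269. The pod lies between the blue marks, and the board shifted by less than 0.1 px. Handing in.

```bash
python3 -c "
from rig import *
print(sense()['clock']);print(finish_job())"
```

```text
12.7
the job is handed in; nothing more can be done
None
```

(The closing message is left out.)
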